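# Draw the drawer's lock pin, park its lever in the side notch and open the drawer

### The job

The drawer under the tiled shelf is locked by a sliding steel pin that passes through the eye of the drawer's hasp. Push the pin's lever along its slot until the pin is out of the eye and the lever is level with the side notch in the front fence, tip the lever down into that notch so that the pin stays parked there, then pull the drawer open by at least a hand's width (about 100 mm) and let go. Leave the things standing on the tiles where they are.

Things in the scene. Friction and masses are not known exactly. Their poses are not given: they have to be found in the camera images.
- cabinet: Fixed low cabinet, olive steel, tiled top, 260 (x) x 420 (y) x 130 mm high. Origin: centre of its underside, on the work surface; x to its rear (the drawer front faces -x), y to its left, z up. All coordinates in these descriptions are in this frame, in mm. The lock's dark iron castings stand on the tiles along the front edge; the pin slides along y.
- bore (a point): Fixed point (-112, 26, 152): centre of the middle of three iron bearing blocks (y = -34..-12, 12..40, 120..142; each 36 in x about x = -112; tops z = 164) with 16 mm square bores along y for the pin.
- slot (a point): Fixed point (-112, 80, 167): mid-length and top of the lever's slot between two bearing blocks, y = 40..120. Behind it a rail (front face x = -100, top z = 167), in front a fence (x = -125..-120, top z = 167) that keeps the lever from tipping forward except at the notch.
- notch (a point): Fixed point (-148, 99, 169): where the knob's centre lies when the lever is parked. The notch is the only gap in the fence, y = 88..110, sill at z = 151.5; the fence stands again at y = 110..120, so a pin drawn to the end of its travel (lever at y = 114) is past the notch.
- pin: Loose steel pin, 14 mm diameter, 173 long, lying in the bores with 2 mm play, 0.2 to 0.4 kg; slides and rolls against light dry friction (a few N) and stays where left. Origin: on its axis at the lever's root; own y along it, away from the nose (nose at -82, tail at +91). The lever starts at y = 50..58 leaning 17 degrees rearward (+x), own z then vertical.
- knob (a point): Centre of the 16 mm ball knob on the pin's bare steel lever (12 mm thick), 40 mm from the pin's axis; z about 189 at the start. To unlock, the lever goes about 45 mm towards +y to y = 99 (5 mm either way fits the notch), then is rolled over the top towards -x until it lies on the notch's sill, about 65 degrees forward of upright.
- nose (a point): Centre of the pin's nose end, beyond the eye at the start; the pin is out of the eye when the nose is past y = 6.
- eye (a point): Centre of the eye, an 18 mm square bore along y in the drawer's 12 mm thick iron hasp (y = -6..6), which rises in front of the shelf and reaches back over it, top z = 169; moves with the drawer; (-112, 0, 152) when shut.
- pull (a point): Middle of the drawer's bar pull: horizontal round steel bar, 10 mm diameter, 90 long along y, axis 45 mm in front of the drawer's face (40 mm gap behind it), 35 mm below the tiles' top, open from above; (-188, -110, 95) when shut.
- drawer (a joint): How far the drawer is pulled out towards the cabinet's -x, in m: 0 shut, 0.14 at its stop. It needs about 3 N plus drag (12 N per m/s) and stays where it is left; while the pin is in the eye it can move only a few mm.
- plumb_bob: Bystander: brass plumb bob, 38 mm diameter, 70 mm high, standing point up on the tiles behind the lock. Origin: centre of its underside.
- insulator: Bystander: blue ceramic insulator, 50 mm diameter, 58 mm high, standing on the tiles behind the lock. Origin: centre of its underside.
- bracket: Bystander: zinc angle bracket, 45 x 40 x 50 mm, on the tiles behind the lock. Origin: centre of its underside.
Not all that is in view belongs to the job. There is more than one size of the pin; the job needs the middle-sized.

How it is judged:
By the outcome, as a careful person would: the job done as asked, in the order asked, and still so for the second after the job is handed in, with the robot touching nothing.
It also fails if it takes over 61 s, if anything falls off the work surface, if the arm or the gripper's body presses on something with over 40 N, if the wrist force passes 120 N, or if a joint passes its speed limit or range.

### The arm

A 6-joint arm with a two-finger parallel gripper is mounted at the origin on the work surface. World frame = base frame: x ahead of the robot, y to its left, z up, the work surface at z = 0. Lengths are in m, angles in rad, forces in N, time in s.
With the tool pointing down it reaches from about 0.375 to 0.9 m from the base axis. Payload 3.1 kg.
Tool frame: the origin (TCP) lies between the finger pads; the fingertips stand 17 mm ahead of it and the grasp point (between the pads) lies 2 mm behind it; z points along the fingers, y is the line along which they close (so a half turn about z gives the same grasp; the last joint's range is limited). The gripper opens to 85 mm and grips with 20 to 120 N. Pads are 22 mm wide; open, the fingers measure 114 mm over their backs; the gripper's body (76 mm by 85 mm) begins 54 mm behind the grasp point. The pads swing forward as they close: fully open they stand 13 mm farther back than shut.
Start: joints at [-1.385, 0.527, 1.433, -0, 1.181, -0.178], TCP at [0.222, -0.584, 0.248] pointing down, gripper open.
Joint ranges: [-3.08, 3.08], [-0.75, 2.2], [0.22, 2.44], [-1.43, 4.57], [0, 2.65], [-2.85, 2.85]. Speed limits (rad/s): [2.79, 2.79, 3.14, 3.14, 3.14, 3.14].

### API

Orientations are given as a unit quaternion [x, y, z, w].
In Python, from station import sense, vision, order gives the robot as it stands.
- The arm moves only by the shell command python3 -m crank 'ROWS' [OPENING] [FORCE]. ROWS is JSON, a list of rows, each an object with "dp": the shift along the world's x, y, z in units of 30 mm (1.0 is 30 mm), a list of three; "angular": the turn, a rotation vector about the world's x, y, z in degrees, a list of three. In form: [{"dp": [dx, dy, dz], "angular": [ax, ay, az]}, ...]. A call has 1 to 20 rows; each row shifts and turns the commanded pose from where the row before left it; what a row does not reach is not made up. A row lasts 1/10 s, in which the tool goes at most 50 mm and 8.59 degrees, less where a joint would pass 70% of its speed; a pose out of reach is approached as far as the arm can. A call is refused whole if a number of a shift passes 1 or a number of a turn 8.59, either way. A call with a gripper value outside its range is refused whole. OPENING is the closure, from 0 (fully open) to 1 (shut), set as the call begins (- or left out, the last holds). The fingers move at their own pace and stop on an object; FORCE is the grip in N (left out, the last holds). Time passes only in rows, so rows that do not move let the fingers close. It gives the time, the measured TCP pose, the force, the opening and the grip force at its end, in the units of the state.
- sense(): the state, without advancing time (a new reading comes with each control period).
- vision.snapshot(name): name is "side" or "top"; returns a dict with "image" (420x560x3 uint8, blue, green, red), "range_z" (420x560 float32, m along the optical axis (not along the pixel's ray), 0 where there is no reading), "mtx" (3x3 intrinsics, pixels), "pose" (4x4, takes a point from camera to world coordinates). Camera axes: x right, y down, z forward; pixel columns grow to the right and rows downward; lengths in m; the calibration is good to about 2 mm. A picture is of the moment at which its call begins.
- order.sign_off(): hands the job in; it is judged then, once.
The state is a dict: "t": time; "q": joint angles; "qd": joint speeds; "tau": joint torques, N m; "tcp_pos": TCP position; "tool_rot": TCP orientation; "force": force on the tool from outside, world axes, zero at the start; "ft_torque": the same for the moment, N m; "finger_gap": opening from 0.0 (shut) to 1.0 (fully open); "gripper_force": force on a finger pad.
Only numpy, scipy, OpenCV 4.12 (cv2) and the standard library are available. Lean on these libraries where they do the work, as an engineer would, in place of code of your own. Each camera call takes 0.05 s, during which the arm holds its last target. There are 200 camera calls.

## Working session

There is one attempt and no reset: what is moved stays moved. The work goes in short steps, Python scripts to look and compute and a shell command to move; the robot and the scene stay as the last step left them, time stands still between calls to the robot, and variables do not carry over. Pictures are saved under pics/ and viewed, at most 10 in all, crops included, and the job is handed in when it is done.

```bash
mkdir -p pics; ls
python3 - <<'E'
from station import sense, vision
import cv2, numpy as np, pickle
s=sense(); print({k:np.round(v,3).tolist() for k,v in s.items()})
for n in("top","side"):
    d=vision.snapshot(n); cv2.imwrite(f"pics/{n}0.png",d["image"]); pickle.dump(d,open(f"{n}0.pkl","wb")); print(n,np.round(d["pose"],3).tolist(),np.round(d["mtx"]).tolist())
E
```

```text
pics
{'t': 0.0, 'q': [-1.385, 0.528, 1.434, 0.0, 1.181, -0.179], 'qd': [0.002, 0.0, 0.0, -0.0, -0.001, 0.001], 'tau': [0.0, -44.235, -17.802, -0.0, 0.008, 0.0], 'tcp_pos': [0.222, -0.583, 0.247], 'tool_rot': [0.984, 0.181, 0.0, -0.001], 'force': [-0.016, -0.867, 0.02], 'ft_torque': [0.042, 0.024, 0.006], 'gripper_force': 0.0, 'finger_gap': 0.997}
top [[-0.0, -0.986, 0.167, 0.411], [-1.0, -0.001, -0.009, 0.067], [0.009, -0.167, -0.986, 1.065], [0.0, 0.0, 0.0, 1.0]] [[407.0, 0.0, 278.0], [0.0, 407.0, 206.0], [0.0, 0.0, 1.0]]
side [[-0.962, -0.181, 0.203, 0.369], [-0.271, 0.683, -0.678, 0.616], [-0.016, -0.707, -0.707, 0.747], [0.0, 0.0, 0.0, 1.0]] [[480.0, 0.0, 283.0], [0.0, 480.0, 207.0], [0.0, 0.0, 1.0]]
```

View pics/top0.png

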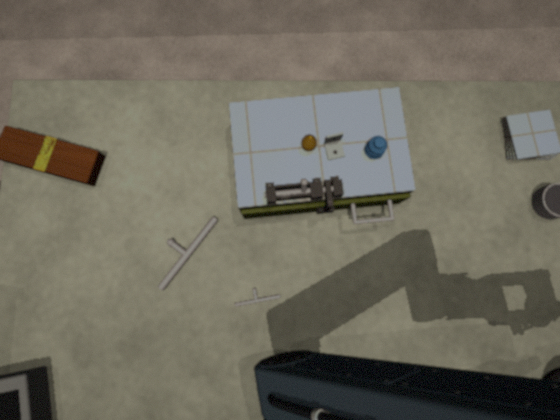

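View pics/side0.png

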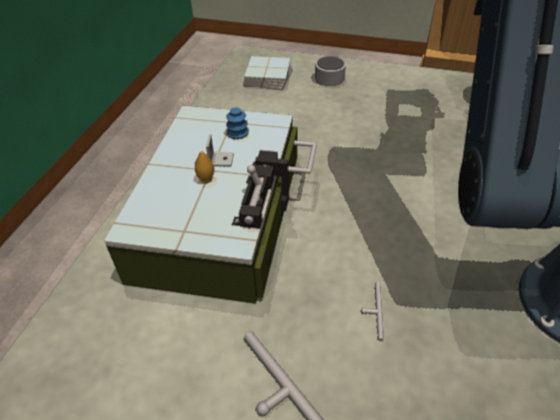

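The top view shows the cabinet with its tiled top spanning about (230,98)–(412,205), slightly rotated. The lock runs along its front edge: blocks at (270,193), (316,188) and (335,187), knob at (305,184), bar pull at (372,215). The side view shows the knob at (253,170); the other two pins on the floor are decoys.

```bash
cat > h.py <<'E'
import numpy as np, cv2
def cloud(d):
    v,u=np.mgrid[:420,:560]; z=d["range_z"]; K=d["mtx"]
    P=np.stack([(u-K[0,2])/K[0,0]*z,(v-K[1,2])/K[1,1]*z,z],-1)
    W=P@d["pose"][:3,:3].T+d["pose"][:3,3]; W[z<=0]=np.nan; return W
E
python3 - <<'E'
from h import *; import pickle
d=pickle.load(open("top0.pkl","rb")); W=cloud(d)
hsv=cv2.cvtColor(d["image"],cv2.COLOR_BGR2HSV)
m=(abs(W[...,2]-.13)<.008); m[:,:200]=0; m[:,440:]=0; m[:80]=0;m[225:]=0
m=m.astype(np.uint8); n,l,st,_=cv2.connectedComponentsWithStats(m); k=1+st[1:,4].argmax(); print(st[k])
P=W[l==k]; print("z",np.median(P[:,2]))
r=cv2.minAreaRect(P[:,:2].astype(np.float32)*1000); print(r, cv2.boxPoints(r).round(1).tolist())
# rear-edge based yaw
box=cv2.boxPoints(r); 
c=np.array(r[0])/1000
for yaw in [np.arctan2(*(box[1]-box[0])[::-1]),np.arctan2(*(box[2]-box[1])[::-1])]: print("yaw",np.degrees(yaw))
yaw=min([(np.arctan2(*(e)[::-1])) for e in (box[1]-box[0],box[2]-box[1],box[0]-box[1],box[1]-box[2])],key=abs)
R=np.array([[np.cos(yaw),-np.sin(yaw)],[np.sin(yaw),np.cos(yaw)]])
np.savez("cab.npz",c=c,yaw=yaw)
C=(W[...,:2]-c)@R  # cabinet frame
z=W[...,2]
print("yaw",yaw,"c",c)
def rep(n,mm): 
    print(n,mm.sum(),(np.nanmin(C[mm],0)*1000).round(),(np.nanmax(C[mm],0)*1000).round(),(np.median(C[mm],0)*1000).round(), np.nanmax(z[mm]) if mm.any() else 0)
rep("iron tops",(abs(z-.165)<.008)&(C[...,0]<-.07)&(abs(C[...,1])<.2)&(C[...,0]>-.15))
rep("knob",(z>.178)&(abs(C[...,0]+.1)<.04)&(abs(C[...,1]-.055)<.04))
rep("pull",(abs(z-.1)<.012)&(C[...,0]<-.145)&(C[...,0]>-.21)&(abs(C[...,1]+.11)<.07))
for n,a in dict(bob=(300,130,318,155),ins=(362,132,392,162),br=(322,130,346,162)).items():
    mm=np.zeros_like(z,bool); mm[a[1]:a[3],a[0]:a[2]]=1; rep(n,mm&(z>.145))
E
```

```text
[  229    87   186   121 16164]
z 0.1314393859310231
((718.3128662109375, -41.66401672363281), (261.9533996582031, 420.6377258300781), 5.7848992347717285) [[566.7999877929688, 154.39999389648438], [609.2000122070312, -264.1000061035156], [869.7999877929688, -237.6999969482422], [827.4000244140625, 180.8000030517578]]
yaw -84.215096
yaw 5.7848983
yaw 0.10096553 c [ 0.71831287 -0.04166402]
iron tops 1020 [-150.  -34.] [-94. 145.] [-113.   39.] 0.17293812120886376
knob 50 [-109.   47.] [-91.  63.] [-101.   57.] 0.19893968816915475
pull 306 [-193. -160.] [-145.  -60.] [-185. -109.] 0.10592832629927695
bob 216 [-19.  13.] [14. 48.] [-7. 34.] 0.2027310017319327
ins 351 [ -48. -144.] [  -4. -101.] [ -30. -120.] 0.19340739728528933
br 121 [  1. -48.] [ 9. -8.] [  4. -27.] 0.18530164359539913
```

Scene extents agree with the sizes given (tile top 262×421, z 0.131, knob at cabinet (-100,55), pull (-185,-109)). I'll compute the targets.

```bash
cat >> h.py <<'E'
def w(x,y,z):
    f=np.load("cab.npz"); a=float(f["yaw"]); c=f["c"]
    return np.array([c[0]+(x*np.cos(a)-y*np.sin(a))/1e3,c[1]+(x*np.sin(a)+y*np.cos(a))/1e3,z/1e3])
E
python3 - <<'E'
from h import *; from station import sense
s=sense(); p=s["tcp_pos"]
for n,q in dict(above=(-100,55,245),grip=(-100,55,197),out=(-100,99,197),park=(-148,99,177)).items():
    t=w(*q); print(n,t.round(4),"units",((t-p)/.03).round(2)); p=t
E
```

```text
above [0.6133 0.003  0.245 ] units [13.03 19.55 -0.08]
grip [0.6133 0.003  0.197 ] units [ 0.   0.  -1.6]
out [0.6088 0.0468 0.197 ] units [-0.15  1.46  0.  ]
park [0.5611 0.0419 0.177 ] units [-1.59 -0.16 -0.67]
```

```bash
R='{"dp":[0.65,0.977,0.0],"angular":[0,0,-0.755]}'; : ; python3 -m crank '[{"dp":[0.65,0.98,0],"angular":[0,0,-0.75]},{"dp":[0.65,0.98,0],"angular":[0,0,-0.75]},{"dp":[0.65,0.98,0],"angular":[0,0,-0.75]},{"dp":[0.65,0.98,0],"angular":[0,0,-0.75]},{"dp":[0.65,0.98,0],"angular":[0,0,-0.75]},{"dp":[0.65,0.98,0],"angular":[0,0,-0.75]},{"dp":[0.65,0.98,0],"angular":[0,0,-0.75]},{"dp":[0.65,0.98,0],"angular":[0,0,-0.75]},{"dp":[0.65,0.98,0],"angular":[0,0,-0.75]},{"dp":[0.65,0.98,0],"angular":[0,0,-0.75]},{"dp":[0.65,0.98,0],"angular":[0,0,-0.75]},{"dp":[0.65,0.98,0],"angular":[0,0,-0.75]},{"dp":[0.65,0.98,0],"angular":[0,0,-0.75]},{"dp":[0.65,0.98,0],"angular":[0,0,-0.75]},{"dp":[0.65,0.98,0],"angular":[0,0,-0.75]},{"dp":[0.65,0.98,0],"angular":[0,0,-0.75]},{"dp":[0.65,0.98,0],"angular":[0,0,-0.75]},{"dp":[0.65,0.98,0],"angular":[0,0,-0.75]},{"dp":[0.65,0.98,0],"angular":[0,0,-0.75]},{"dp":[0.65,0.9,0],"angular":[0,0,-0.75]}]'; python3 -m crank '[{"dp":[0,0,0],"angular":[0,0,0]},{"dp":[0,0,0],"angular":[0,0,0]},{"dp":[0,0,0],"angular":[0,0,0]}]' 0.5
python3 - <<'E'
from h import *; from station import sense, vision
s=sense(); print(s["t"],(w(-100,55,245)-s["tcp_pos"]).round(4), s["tool_rot"], s["finger_gap"])
d=vision.snapshot("side"); im=d["image"][100:300,150:400]; cv2.imwrite("pics/s1.png",cv2.resize(im,None,fx=3,fy=3))
E
```

```text
t: 2.1
tcp_pos: [0.6127, 0.0032, 0.2478]
tool_rot: [0.999, 0.051, -0.001, -0.0]
force: [0.2, -0.0, 0.3]
finger_gap: 1.001
gripper_force: 0.0
t: 2.4
tcp_pos: [0.6116, 0.001, 0.2479]
tool_rot: [0.999, 0.051, -0.001, 0.0]
force: [0.3, 0.1, 0.4]
finger_gap: 0.515
gripper_force: 0.0
2.4 [ 0.0017  0.002  -0.0029] [ 9.98708735e-01  5.07959588e-02 -7.95634519e-04  2.94014031e-05] 0.5154801717539199
```

View pics/s1.png

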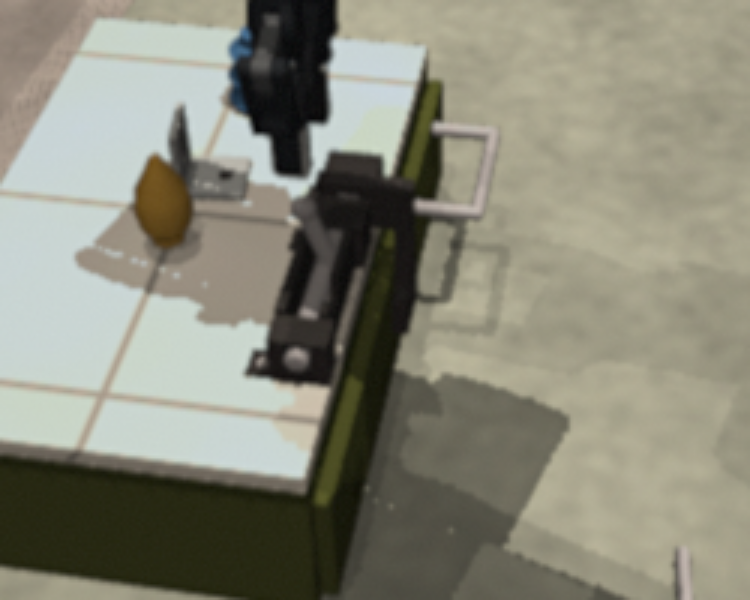

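The crop shows the lever's knob at about (310,210), with the half-open fingers above and behind it at (290,150) and clear of everything. I'll go down and grip the knob.

```bash
python3 -m crank '[{"dp":[0.03,0.04,-0.4],"angular":[0,0,0]},{"dp":[0.03,0.03,-0.4],"angular":[0,0,0]},{"dp":[0,0,-0.4],"angular":[0,0,0]},{"dp":[0,0,-0.4],"angular":[0,0,0]},{"dp":[0,0,-0.1],"angular":[0,0,0]},{"dp":[0,0,0],"angular":[0,0,0]},{"dp":[0,0,0],"angular":[0,0,0]}]' 0.5; python3 -m crank '[{"dp":[0,0,0],"angular":[0,0,0]},{"dp":[0,0,0],"angular":[0,0,0]},{"dp":[0,0,0],"angular":[0,0,0]},{"dp":[0,0,0],"angular":[0,0,0]},{"dp":[0,0,0],"angular":[0,0,0]},{"dp":[0,0,0],"angular":[0,0,0]}]' 1 20
```

```text
t: 3.15
tcp_pos: [0.6145, 0.0036, 0.1974]
tool_rot: [0.999, 0.051, 0.0, 0.0]
force: [-1.4, -0.3, -0.7]
finger_gap: 0.496
gripper_force: 0.0
t: 3.75
tcp_pos: [0.6148, 0.0037, 0.1979]
tool_rot: [0.999, 0.051, 0.001, 0.0]
force: [0.7, 1.1, 3.5]
finger_gap: 0.159
gripper_force: 19.6
```

```bash
python3 -m crank '[{"dp":[-0.015,0.145,0],"angular":[0,0,0]},{"dp":[-0.015,0.145,0],"angular":[0,0,0]},{"dp":[-0.015,0.145,0],"angular":[0,0,0]},{"dp":[-0.015,0.145,0],"angular":[0,0,0]},{"dp":[-0.015,0.145,0],"angular":[0,0,0]},{"dp":[-0.015,0.145,0],"angular":[0,0,0]},{"dp":[-0.015,0.145,0],"angular":[0,0,0]},{"dp":[-0.015,0.145,0],"angular":[0,0,0]},{"dp":[-0.015,0.145,0],"angular":[0,0,0]},{"dp":[-0.015,0.145,0],"angular":[0,0,0]},{"dp":[0,0,0],"angular":[0,0,0]},{"dp":[0,0,0],"angular":[0,0,0]}]'
python3 - <<'E'
from h import *; from station import sense, vision
s=sense(); print(s["t"],((w(-100,99,197)-s["tcp_pos"])*1e3).round(1))
d=vision.snapshot("side"); im=d["image"][100:300,150:400]; cv2.imwrite("pics/s2.png",cv2.resize(im,None,fx=3,fy=3))
W=cloud(d); f=np.load("cab.npz"); a=float(f["yaw"]); C=(W[...,:2]-f["c"])@np.array([[np.cos(a),-np.sin(a)],[np.sin(a),np.cos(a)]])*1e3
m=(abs(W[...,2]-.152)<.012)&(abs(C[...,0]+112)<12)&(C[...,1]>120)&(C[...,1]<230); print("tail y",np.nanmax(C[m],0), "expect",99+91)
E
```

```text
t: 4.95
tcp_pos: [0.6101, 0.0474, 0.1976]
tool_rot: [0.999, 0.051, 0.001, -0.0]
force: [1.9, -2.2, 3.1]
finger_gap: 0.164
gripper_force: 19.7
4.95 [-1.3 -0.6 -0.6]
tail y [-100.04176658  192.04928053] expect 190
```

View pics/s2.png

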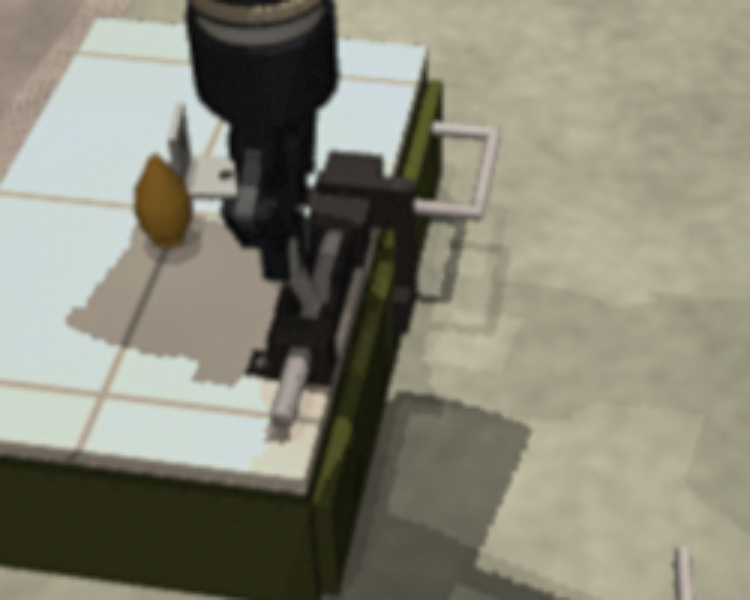

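The pin's tail has come out to about (285,420), i.e. y≈190–192, so the lever is at y≈99–100, level with the notch. Next I roll it over along the arc.

```bash
python3 -m crank '[{"dp":[-0.194,-0.02,0.04],"angular":[0,0,0]},{"dp":[-0.194,-0.02,0.015],"angular":[0,0,0]},{"dp":[-0.173,-0.017,-0.01],"angular":[0,0,0]},{"dp":[-0.173,-0.017,-0.035],"angular":[0,0,0]},{"dp":[-0.16,-0.016,-0.055],"angular":[0,0,0]},{"dp":[-0.16,-0.016,-0.08],"angular":[0,0,0]},{"dp":[0,0,0],"angular":[0,0,0]}]'; python3 -m crank '[{"dp":[-0.138,-0.014,-0.095],"angular":[0,0,0]},{"dp":[-0.138,-0.014,-0.115],"angular":[0,0,0]},{"dp":[-0.086,-0.009,-0.1],"angular":[0,0,0]},{"dp":[-0.086,-0.009,-0.115],"angular":[0,0,0]},{"dp":[-0.046,-0.005,-0.08],"angular":[0,0,0]},{"dp":[-0.046,-0.005,-0.08],"angular":[0,0,0]},{"dp":[0,0,0],"angular":[0,0,0]},{"dp":[0,0,0],"angular":[0,0,0]}]'
python3 - <<'E'
from h import *; from station import sense, vision
s=sense(); print(s["t"],((w(-148,99,177)-s["tcp_pos"])*1e3).round(1))
d=vision.snapshot("side"); im=d["image"][100:300,150:400]; cv2.imwrite("pics/s3.png",cv2.resize(im,None,fx=3,fy=3))
E
```

```text
t: 5.7
tcp_pos: [0.5764, 0.0443, 0.1943]
tool_rot: [0.999, 0.051, -0.001, -0.0]
force: [0.4, -1.0, 9.5]
finger_gap: 0.161
gripper_force: 20.8
t: 6.5
tcp_pos: [0.5595, 0.043, 0.1755]
tool_rot: [0.999, 0.051, -0.002, -0.001]
force: [-2.3, 0.2, 5.4]
finger_gap: 0.164
gripper_force: 21.8
6.5 [ 1.6 -1.1  1.5]
```

View pics/s3.png

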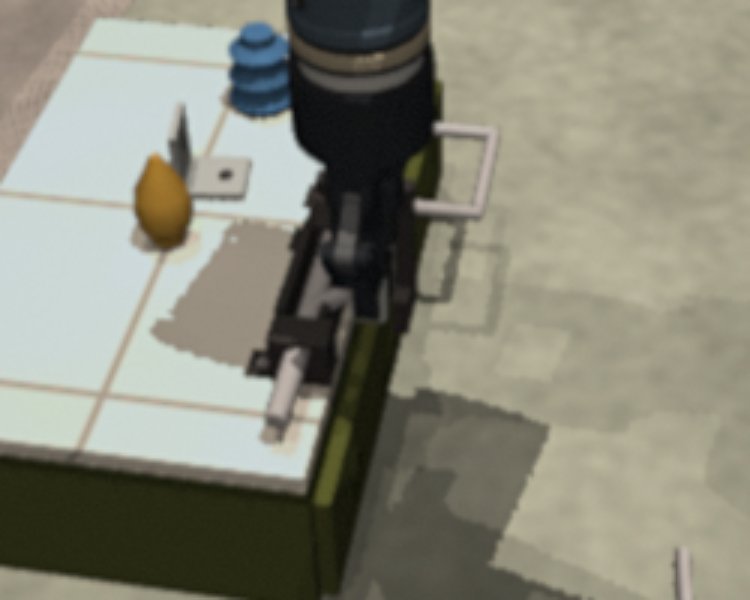

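The lever now leans forward through the fence near (335,310), held by the fingers. I'll release, rise and check.

```bash
python3 -m crank '[{"dp":[0,0,0],"angular":[0,0,0]},{"dp":[0,0,0],"angular":[0,0,0]},{"dp":[0,0,0],"angular":[0,0,0]},{"dp":[0,0,0.4],"angular":[0,0,0]},{"dp":[0,0,0.6],"angular":[0,0,0]},{"dp":[0,0,0.8],"angular":[0,0,0]},{"dp":[0,-0.5,0.6],"angular":[0,0,0]},{"dp":[0,-0.8,0],"angular":[0,0,0]},{"dp":[0,-0.8,0],"angular":[0,0,0]},{"dp":[0,-0.8,0],"angular":[0,0,0]},{"dp":[0,-0.8,0],"angular":[0,0,0]},{"dp":[0,-0.8,0],"angular":[0,0,0]},{"dp":[0,-0.8,0],"angular":[0,0,0]},{"dp":[0,0,0],"angular":[0,0,0]},{"dp":[0,0,0],"angular":[0,0,0]}]' 0.5
python3 - <<'E'
from h import *; from station import sense, vision
s=sense(); print(s["t"],((w(-163,-110,180)-s["tcp_pos"])/.03).round(2),((w(-163,-110,99)-w(-163,-110,180))/.03).round(2))
d=vision.snapshot("side"); im=d["image"][100:300,150:400]; cv2.imwrite("pics/s4.png",cv2.resize(im,None,fx=3,fy=3))
W=cloud(d); f=np.load("cab.npz"); a=float(f["yaw"]); C=(W[...,:2]-f["c"])@np.array([[np.cos(a),-np.sin(a)],[np.sin(a),np.cos(a)]])*1e3; z=W[...,2]*1e3
m=(C[...,0]<-135)&(C[...,0]>-170)&(C[...,1]>75)&(C[...,1]<125)&(z>155)&(z<185); print("knob",m.sum(),np.median(C[m],0),C[m].min(0),C[m].max(0),z[m].max())
m=(abs(z-95)<12)&(C[...,0]<-172)&(C[...,0]>-210)&(abs(C[...,1]+110)<60); print("bar",m.sum(),np.median(C[m],0),np.median(z[m]),C[m].min(0),C[m].max(0))
E
```

```text
t: 8.05
tcp_pos: [0.5618, -0.1169, 0.2485]
tool_rot: [0.999, 0.05, 0.0, -0.0]
force: [0.3, 1.2, -0.6]
finger_gap: 0.499
gripper_force: 0.0
8.05 [ 0.18 -1.69 -2.28] [ 0.   0.  -2.7]
knob 91 [-145.58316882  104.05764659] [-154.06896621   95.28395296] [-135.00037268  109.78350549] 183.056877020079
bar 207 [-189.81457742 -100.12411717] 99.07541317450375 [-196.48229555 -157.27846324] [-172.044787    -56.65670214]
```

View pics/s4.png

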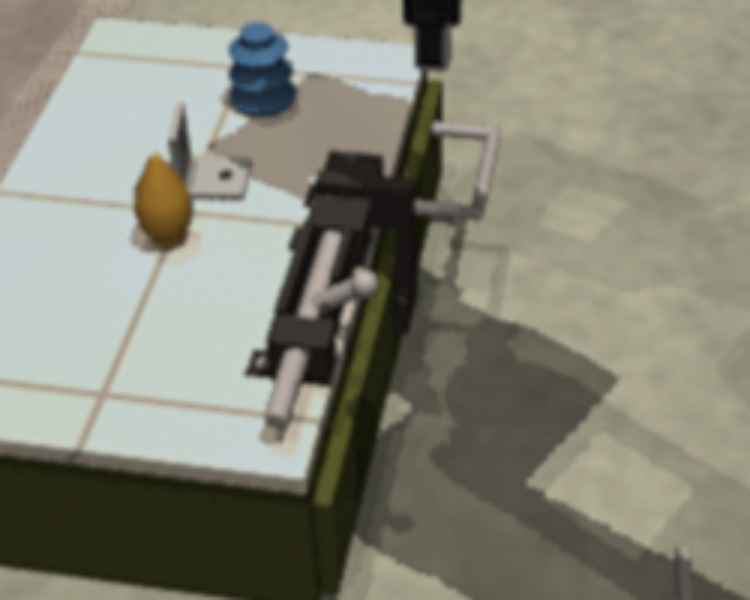

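The lever is down in the notch, knob at about (365,283), with the pin tail out at (275,425). All three bystanders are in place and the bar pull is at (490,170). Now I hook the bar from behind with closed fingers.

```bash
python3 -m crank '[{"dp":[0.06,-0.57,0],"angular":[0,0,0]},{"dp":[0.06,-0.56,0],"angular":[0,0,0]},{"dp":[0.06,-0.56,0],"angular":[0,0,0]},{"dp":[0,0,-0.5],"angular":[0,0,0]},{"dp":[0,0,-0.6],"angular":[0,0,0]},{"dp":[0,0,-0.6],"angular":[0,0,0]},{"dp":[0,0,-0.5],"angular":[0,0,0]},{"dp":[0,0,0],"angular":[0,0,0]},{"dp":[0,0,0],"angular":[0,0,0]},{"dp":[0,0,0],"angular":[0,0,0]}]' 1
python3 - <<'E'
from h import *; from station import sense
s=sense(); print(s["t"],((w(-163,-110,99)-s["tcp_pos"])/.03).round(2))
E
```

```text
t: 9.1
tcp_pos: [0.568, -0.1682, 0.1829]
tool_rot: [0.999, 0.051, 0.001, 0.0]
force: [0.8, 0.3, 0.5]
finger_gap: -0.001
gripper_force: 0.0
9.1 [-0.03  0.02 -2.8 ]
```

```bash
python3 -m crank '[{"dp":[-0.03,0.02,-0.4],"angular":[0,0,0]},{"dp":[0,0,-0.4],"angular":[0,0,0]},{"dp":[0,0,-0.4],"angular":[0,0,0]},{"dp":[0,0,-0.4],"angular":[0,0,0]},{"dp":[0,0,-0.4],"angular":[0,0,0]},{"dp":[0,0,-0.4],"angular":[0,0,0]},{"dp":[0,0,-0.4],"angular":[0,0,0]},{"dp":[0,0,0],"angular":[0,0,0]},{"dp":[0,0,0],"angular":[0,0,0]}]'; python3 -m crank '[{"dp":[-0.25,-0.025,0],"angular":[0,0,0]},{"dp":[-0.25,-0.025,0],"angular":[0,0,0]},{"dp":[-0.25,-0.025,0],"angular":[0,0,0]},{"dp":[-0.25,-0.025,0],"angular":[0,0,0]},{"dp":[0,0,0],"angular":[0,0,0]}]'
```

```text
t: 10.0
tcp_pos: [0.5663, -0.1668, 0.0976]
tool_rot: [0.999, 0.051, -0.0, -0.0]
force: [0.4, -1.0, 0.1]
finger_gap: 0.001
gripper_force: 0.0
t: 10.5
tcp_pos: [0.5343, -0.1697, 0.0982]
tool_rot: [0.999, 0.051, -0.001, -0.0]
force: [-0.2, -0.6, -0.8]
finger_gap: -0.003
gripper_force: 0.0
```

```bash
python3 -m crank '[{"dp":[-0.25,-0.025,0],"angular":[0,0,0]},{"dp":[-0.25,-0.025,0],"angular":[0,0,0]},{"dp":[-0.25,-0.025,0],"angular":[0,0,0]},{"dp":[-0.25,-0.025,0],"angular":[0,0,0]}]';  python3 -m crank '[{"dp":[-0.25,-0.025,0],"angular":[0,0,0]},{"dp":[-0.25,-0.025,0],"angular":[0,0,0]},{"dp":[-0.25,-0.025,0],"angular":[0,0,0]},{"dp":[-0.25,-0.025,0],"angular":[0,0,0]},{"dp":[-0.25,-0.025,0],"angular":[0,0,0]},{"dp":[-0.25,-0.025,0],"angular":[0,0,0]},{"dp":[-0.25,-0.025,0],"angular":[0,0,0]},{"dp":[-0.25,-0.025,0],"angular":[0,0,0]},{"dp":[-0.25,-0.025,0],"angular":[0,0,0]},{"dp":[0,0,0],"angular":[0,0,0]},{"dp":[0,0,0],"angular":[0,0,0]}]'
python3 - <<'E'
from h import *; from station import sense, vision
d=vision.snapshot("side"); cv2.imwrite("pics/s5.png",d["image"])
E
```

```text
t: 10.9
tcp_pos: [0.5061, -0.1729, 0.0983]
tool_rot: [0.999, 0.051, 0.0, 0.0]
force: [3.8, 1.3, 1.7]
finger_gap: -0.002
gripper_force: 1.9
t: 12.0
tcp_pos: [0.4374, -0.1793, 0.0976]
tool_rot: [0.999, 0.051, -0.001, -0.001]
force: [0.4, -0.1, -0.6]
finger_gap: -0.003
gripper_force: 0.0
```

View pics/s5.png

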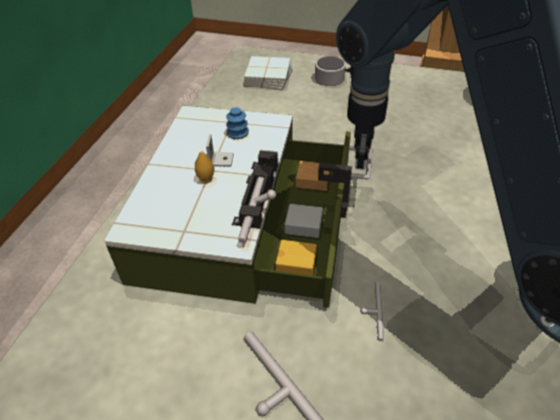

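The drawer is well open, with its front at about (340,220) and its contents visible. The lever is still parked at (265,197). I'll back off the bar by 8 mm, then rise.

```bash
python3 -m crank '[{"dp":[0.13,0.013,0],"angular":[0,0,0]},{"dp":[0.13,0.013,0],"angular":[0,0,0]},{"dp":[0,0,0],"angular":[0,0,0]},{"dp":[0,0,0.4],"angular":[0,0,0]},{"dp":[0,0,0.6],"angular":[0,0,0]},{"dp":[0,0,0.8],"angular":[0,0,0]},{"dp":[0,0,0.8],"angular":[0,0,0]},{"dp":[0,0,0.8],"angular":[0,0,0]},{"dp":[0,0,0.8],"angular":[0,0,0]},{"dp":[0,0,0.8],"angular":[0,0,0]},{"dp":[0,0,0],"angular":[0,0,0]},{"dp":[0,0,0],"angular":[0,0,0]},{"dp":[0,0,0],"angular":[0,0,0]}]'
python3 - <<'E'
from h import *; from station import sense, vision
d=vision.snapshot("side"); cv2.imwrite("pics/s6.png",cv2.resize(d["image"][80:320,80:400],None,fx=2.4,fy=2.4))
W=cloud(d); f=np.load("cab.npz"); a=float(f["yaw"]); C=(W[...,:2]-f["c"])@np.array([[np.cos(a),-np.sin(a)],[np.sin(a),np.cos(a)]])*1e3; z=W[...,2]*1e3
m=(abs(z-97)<8)&(C[...,0]<-280)&(C[...,0]>-340)&(abs(C[...,1]+110)<50); print("bar x",np.median(C[m],0),np.percentile(C[m][:,0],[5,95]))
m=(C[...,0]<-130)&(C[...,0]>-165)&(C[...,1]>80)&(C[...,1]<120)&(z>155)&(z<185); print("knob",np.median(C[m],0),np.median(z[m]))
E
```

```text
t: 13.35
tcp_pos: [0.446, -0.1782, 0.2469]
tool_rot: [0.999, 0.051, -0.001, -0.001]
force: [0.0, 0.1, 0.2]
finger_gap: 0.002
gripper_force: 0.0
bar x [-308.35449219 -109.34163769] [-315.90876525 -282.8814852 ]
knob [-143.513179    103.83487963] 175.72487032261284
```

View pics/s6.png

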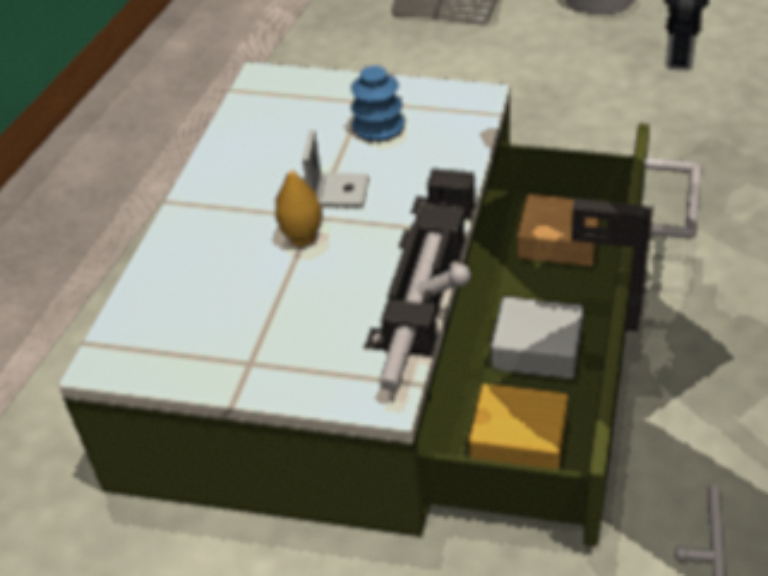

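The drawer is open about 120 mm, with the bar at (690,195). The lever is parked with its knob at (458,275), the bystanders haven't moved, and the gripper is clear of everything.

```bash
python3 -c "
from station import order
print(order.sign_off())"
```

```text
the job is handed in; nothing more can be done
None
```

The pin is parked in the side notch, the drawer is open about 120 mm and released, the things on the tiles look undisturbed, and I handed the job in at about 13 s.

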